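# Set the mitre guide to the 30 degree mark

## Task

Set the mitre guide for the next edge protectors: take whatever stands in the way of its swing arm and stand it upright on the bench, well out of the way, loosen the arm's clamp knob about a quarter turn, swing the arm to the 30 degree mark on the side nearer the robot (the second long line from the middle one), and turn the knob back until it is fully tight. Do not force the arm while it is clamped or shove anything along with it, and leave the strip on the bed and the rest of the bench as they are.

Things in the scene. Friction and masses are not known exactly. Their poses are not given: they have to be found in the camera images.
- mitre_base: Mitre guide screwed to the bench: aluminium bed, fence, white sector plate. Origin on the bench under the arm's pivot, z up. Fence along y (x 0 to 12, y -180 to 180, 85 mm high); bed and feet x -65 to 65, y -180 to 180, 36 mm high. On its -x side, facing the bench's right, plate (radius 122, 34 mm high, a line every 5 degrees, longer every 15, to 45 each way) and arm. Its +y end is the end nearer the robot.
- swing_arm (a joint): Angle of the mitre guide's swing arm, rad: 0 = square to the fence (arm along the base's -x), positive = front end towards the robot's side (base +y, clockwise from above), stops at -0.87 and 0.87. The 30 degree mark to set is 0.524. Loose, it is a heavy, stiff-moving arm that 2 to 3 N at its end will swing and that stays where it is left; clamped, it holds 8 to 10 N.
- clamp_knob (a joint): Turn of the arm's clamp knob, rad: 0 = fully tight (stop), grows as it is loosened, that is turned anticlockwise seen from its outer end. The clamp grips ever harder below about 1.2 and is free above; stop at 2.0. About 0.12 to 0.2 N m turns it; it stays where it is left. It rides on the swing arm.
- knob_grip (a point): Centre of the knob's T-bar (black, 64 long, 18 wide, 24 mm tall along the screw) at the arm's front end, 201 mm from the pivot, 81 mm above the bench. z axis = screw axis, outward, leaning 35 degrees from vertical away from the pivot; x axis along the bar, turning with the knob. Under the bar a 15 mm stem; boss (34 mm wide) from 28 mm below this point.
- pointer (a point): Tip of the swing arm's pointer, 108 mm from the pivot, 38 mm high, over the plate's lines. Beyond it the dark end casting reaches 126 to 195 mm from the pivot, 50 mm wide, 6 to 50 mm high; on it, 134 mm from the pivot, stand two saw-guide posts with a cap 34 mm wide, top 128 mm high; a like pair stands on the arm's tail, 62 mm behind the pivot.
- mark30 (a point): The long line at 30 degrees on the robot's side of the sector plate (second long line from the middle one), at 108 mm from the pivot, 35 mm high.
- parked_at_30 (a point): Point on the bench (height 0) where the middle of the arm's front part, 190 mm from the pivot, stands when the arm is on that 30 degree mark. One of jar, carton and tape measure stands here at the start.
- white_jar: White plastic jar with screw lid, 64 mm across, 105 mm tall, upright. Origin at the centre of its underside, z up. About 0.2 kg.
- small_carton: Small white tuck box, 61 (x) x 85 (y) x 45 mm tall. Origin at the centre of its underside, z up. About 0.12 kg.
- tape_measure: Tape measure standing on edge, 36 (x, thickness) x 72 (y) x 62 mm tall. Origin at the centre of its underside, z up. About 0.17 kg.
- edge_strip: White edge protector strip, 28 (x) x 200 (y) x 25 mm, L-shaped, lying on the bed against the fence. Origin at the centre of its underside. To be left alone.
- stapler: Desk stapler, 32 (x) x 135 (y) x 46 mm; bystander. Origin at the centre of its underside.
- torch: Pocket torch lying, 31 (x) x 107 (y) x 31 mm; bystander. Origin at the centre of its underside.
- screwdriver: Screwdriver lying, 28 (x) x 190 (y) x 28 mm; bystander. Origin at the centre of its underside.
- spare_strip: Second white edge protector strip lying on the bench, 28 (x) x 200 (y) x 25 mm; bystander. Origin at the centre of its underside.
- sensor_module: Sensor module, 24 (x) x 66 (y) x 18 mm; bystander. Origin at the centre of its underside.
- box_cutter: Box cutter lying, 22 (x) x 158 (y) x 18 mm; bystander. Origin at the centre of its underside.
- bin_near: Grey open-front parts bin, 249 (x) x 143 (y) x 183 mm tall, fixed, behind the mitre guide. Origin at the centre of its underside.
- scanner: Hand barcode scanner lying on its side, 181 (x) x 120 (y) x 62 mm, fixed. Origin at the centre of its underside.
- parts_case: Blue assortment case, 140 (x) x 200 (y) x 42 mm, fixed. Origin at the centre of its underside.

How it is judged:
On the way, in this order (a step that is already met when the one before it is completed fails the run):
1. the clamp knob is loosened (turned out more than 1.2 rad) with the arm still where it stood (pointer within 15 mm) (value of joint clamp_knob above 1.2 rad and distance of pointer from where it was at the start of the episode below 0.015 m), for 0.1 s.
2. with the clamp still loose (knob above 0.7 rad), the arm is at the near-side 30 degree mark within 0.03 rad (value of joint swing_arm between 0.4936 and 0.5536 rad and value of joint clamp_knob above 0.7 rad), for 0.2 s.
At the end, for the whole second after the job is handed in: The swing arm rests within 0.03 rad of the near-side 30 degree mark, the knob is back within 0.25 rad of its tight stop, and jar, carton and tape measure all stand upright and still on the bench top, centres at least 100 mm from where the arm's front part stands (value of joint swing_arm between 0.4936 and 0.5536 rad and value of joint clamp_knob below 0.25 rad and velocity of joint swing_arm between -0.02 and 0.02 rad/s and horizontal distance between each of white_jar, small_carton, tape_measure and parked_at_30 above 0.1 m and height (world z) of each of white_jar, small_carton, tape_measure below 0.012 m and angle between each of white_jar, small_carton, tape_measure's own z axis and vertical below 0.12 rad and linear speed of each of white_jar, small_carton, tape_measure below 0.03 m/s); the robot touches nothing.
It fails at once if the swing arm shoves the jar, carton or tape measure (contact over 0.5 N while the arm is swinging faster than 0.05 rad/s) ((contact force between mitre_base and white_jar above 0.5 N or contact force between mitre_base and small_carton above 0.5 N or contact force between mitre_base and tape_measure above 0.5 N) and (velocity of joint swing_arm above 0.05 rad/s or velocity of joint swing_arm below -0.05 rad/s)).
It fails at once if a bystander, or the strip on the bed, is moved more than 30 mm (distance of any of stapler, torch, screwdriver, spare_strip, sensor_module, box_cutter, edge_strip from where it was at the start of the episode above 0.03 m).
It fails at once if jar, carton or tape measure is tipped over (angle between any of white_jar, small_carton, tape_measure's own z axis and vertical above 0.9 rad).
It also fails if it takes over 53 s, if anything falls off the work surface, if the arm or the gripper's body presses on something with over 40 N, if the wrist force passes 120 N, or if a joint passes its speed limit or range.

## Robot

A 7-joint arm with a two-finger parallel gripper is mounted at the origin on a cart in front of the work surface, level with it; the furniture and walls round the work are solid. World frame = base frame: x ahead of the robot, y to its left, z up, the work surface at z = 0. Lengths are in m, angles in rad, forces in N, time in s.
With the tool pointing down it reaches from about 0.425 to 0.925 m from the base axis. Payload 6.8 kg.
Tool frame: the origin (TCP) lies at the very end of the fingers, on their centre line; the grasp point (between the pads) lies 19 mm behind it (ctrl.tcp_to_grasp is the distance from the TCP to the grasp point, in m); z points along the fingers, y is the line along which they close (so a half turn about z gives the same grasp; the last joint's range is limited). The gripper opens to 85 mm and grips with 20 to 120 N. Pads are 22 mm wide; open, the fingers measure 114 mm over their backs; the gripper's body (76 mm by 85 mm) begins 54 mm behind the grasp point. The pads swing forward as they close: fully open they stand 13 mm farther back than shut.
Start: joints at [-1.246, 0.477, 0.022, 1.555, -0.011, 1.109, -0.083], TCP at [0.283, 0.613, 0.231] pointing down, gripper open.
Joint ranges: [-2.96, 2.96], [-0.34, 2.1], [-1.41, 1.46], [0.24, 2.44], [-1.37, 4.51], [0.17, 1.92], [-2.96, 2.96]. Speed limits (rad/s): [2.39, 2.39, 3.14, 3.14, 3.14, 3.14, 3.14].

## Interface

Orientations are given as a unit quaternion [x, y, z, w].
In Python, from rig import ctrl gives the robot as it stands. Calls block until the motion is done:
- ctrl.reach(position, orientation): joint-space move of the TCP to a pose.
- ctrl.move_linear(position, rot=None, v=0.15): straight line of the TCP; rot=None keeps the orientation; v is the mean speed in m/s.
- ctrl.movej(angles): joint-space move.
- ctrl.set_gripper(opening, grasp_force=None): opening from 0.0 (shut) to 1.0 (fully open); grasp_force is the grip in N (None keeps the last); returns when the fingers have stopped.
- ctrl.dwell(seconds).
- ctrl.inverse_kinematics(position, orientation): joint angles nearest the present ones, or None.
- ctrl.observe(): the state.
- ctrl.get_image(name): name is "side" or "top"; returns a dict with "frame" (400x640x3 uint8, blue, green, red), "depth" (400x640 float32, m along the optical axis (not along the pixel's ray), 0 where there is no reading), "vfov" (degrees; the focal length in pixels is half the picture's height over the tangent of half this angle, whatever the lens; pixels are square), "cx", "cy" (the principal point, pixels), "world_from_camera" (4x4, takes a point from camera to world coordinates). Camera axes: x right, y down, z forward; pixel columns grow to the right and rows downward; lengths in m; the calibration is good to about 2 mm. A picture is of the moment at which its call begins.
A pose or a line that the arm cannot do raises ctrl.Unreachable and nothing moves.
- ctrl.close_job(): hands the job in; it is judged then, once.
The state is a dict: "t": time; "joint_pos": joint angles; "qvel": joint speeds; "effort": joint torques, N m; "eef_pos": TCP position; "ee_rot": TCP orientation; "force": force on the tool from outside, world axes, zero at the start; "wrist_torque": the same for the moment, N m; "opening": opening from 0.0 (shut) to 1.0 (fully open); "grip_force": force on a finger pad.
Only numpy, scipy, OpenCV 4.12 (cv2) and the standard library are available. Lean on these libraries where they do the work, as an engineer would, in place of code of your own. Each camera call takes 0.05 s, during which the arm holds its last target. There are 200 camera calls.

## Working session

There is one attempt and no reset: what is moved stays moved. The work goes in short steps, each a Python script; the robot and the scene stay as the last script left them, time stands still between calls to the robot, and variables do not carry over. Pictures are saved under pics/ and viewed, at most 10 in all, crops included, and the job is handed in when it is done.

```bash
mkdir -p pics
cat > h.py <<'E'
import numpy as np, cv2
from rig import ctrl
from scipy.spatial.transform import Rotation as R
def shot(n,save=None):
    d=ctrl.get_image(n)
    if save: cv2.imwrite('pics/'+save,d['frame']); np.savez('pics/'+n+'.npz',**{k:d[k] for k in('depth','vfov','cx','cy','world_from_camera','frame')})
    return d
def pts(d):
    z=d['depth'];h,w=z.shape;f=h/2/np.tan(np.radians(d['vfov'])/2)
    u,v=np.meshgrid(np.arange(w),np.arange(h))
    P=np.stack([(u-d['cx'])/f*z,(v-d['cy'])/f*z,z],-1);T=d['world_from_camera']
    return P@T[:3,:3].T+T[:3,3]
E
python3 - <<'E'
from h import *
for n in('top','side'):
    d=shot(n,n+'0.png');print(n,d['vfov'],d['cx'],d['cy'],np.round(d['world_from_camera'],3).tolist())
    P=pts(d)
print(ctrl.observe()['t'],ctrl.tcp_to_grasp,ctrl.observe()['ee_rot'])
E
```

```text
top 49.88518879322021 321.45877524670806 205.86371404391338 [[-0.012, -0.984, 0.177, 0.319], [-1.0, 0.01, -0.015, 0.09], [0.013, -0.177, -0.984, 1.536], [0.0, 0.0, 0.0, 1.0]]
side 52.78823088867694 313.1564436177433 201.56982726139344 [[-0.932, -0.259, 0.252, 0.199], [-0.361, 0.626, -0.691, 1.123], [0.022, -0.735, -0.677, 1.071], [0.0, 0.0, 0.0, 1.0]]
0.1 0.0187 [ 2.14706081e-01  9.76678380e-01 -7.92454132e-04 -1.15128692e-04]
```

View pics/top0.png

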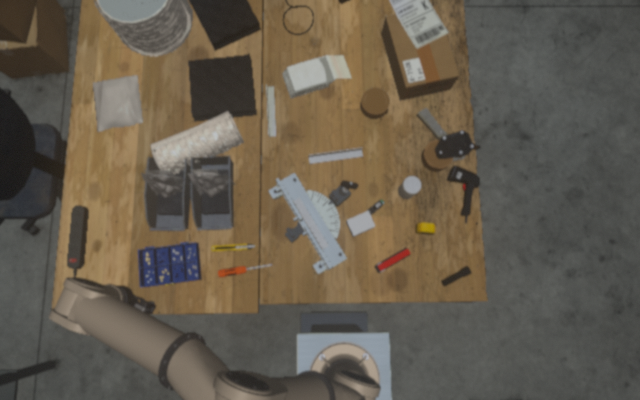

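View pics/side0.png

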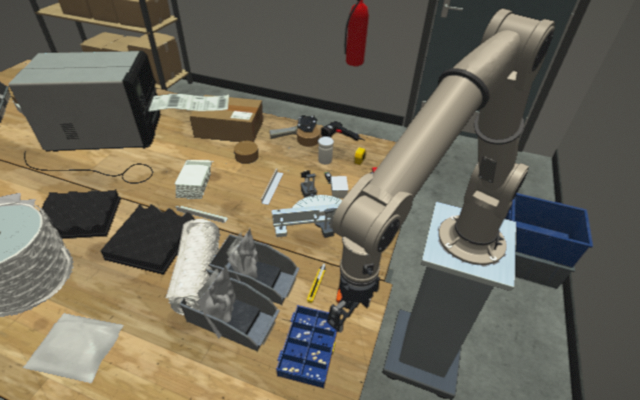

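The top view shows the guide at about (311,215), the knob end near (345,188), a carton at (361,223), the jar at (412,186), the tape at (427,228) and the sensor module at (376,207). I'll enlarge that area next.

Run:
```python
from h import *
d=np.load('pics/top.npz');im=d['frame'][160:285,260:450]
cv2.imwrite('pics/c1.png',cv2.resize(im,None,fx=4.2,fy=4.2,interpolation=cv2.INTER_CUBIC))
P=pts(d)
for n,(u,v) in dict(jar=(412,184),carton=(361,223),tape=(427,228),sensor=(376,207)).items(): print(n,P[v,u].round(3))
# side crop
d=np.load('pics/side.npz')
cv2.imwrite('pics/c2.png',cv2.resize(d['frame'][130:250,260:400],None,fx=5,fy=5,interpolation=cv2.INTER_CUBIC))
```

```text
jar [ 0.649 -0.242  0.106]
carton [ 0.525 -0.07   0.046]
tape [ 0.503 -0.297  0.06 ]
sensor [ 0.586 -0.128  0.02 ]
```

View pics/c1.png

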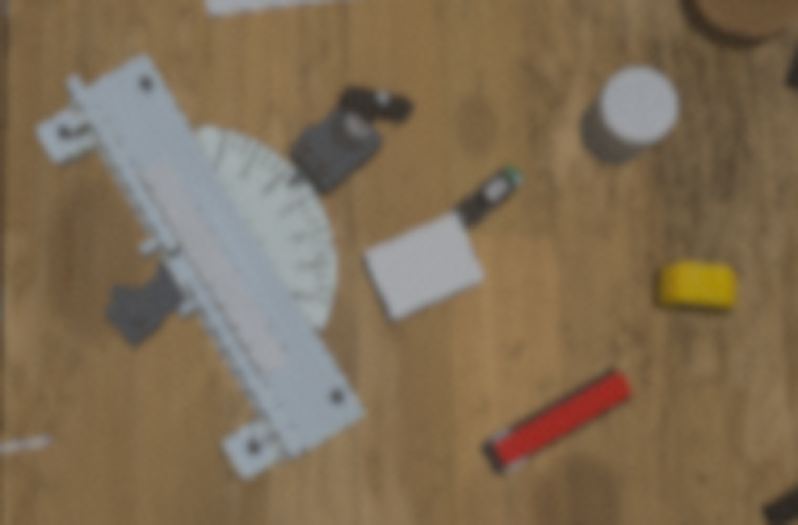

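View pics/c2.png

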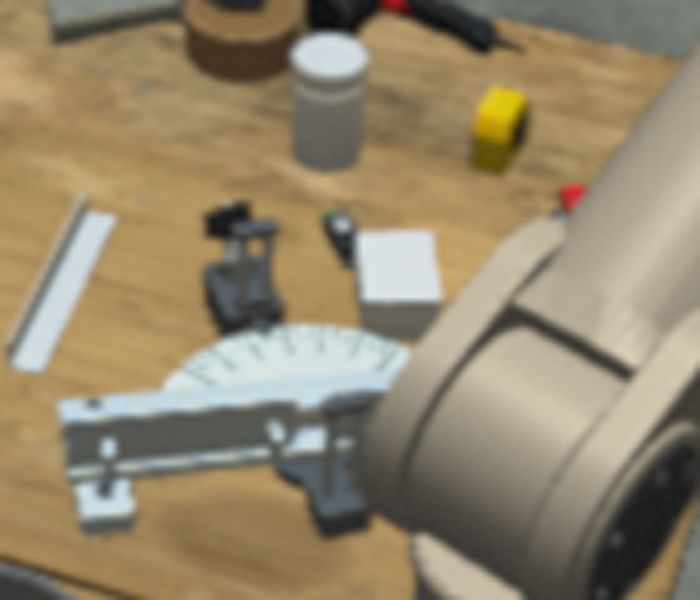

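The carton (crop centre 425,265) stands in the arm's path. The arm points to the top right, about 15° to the far side, and the sensor module touches the space just beyond the carton. Next I'll fit the guide pose from depth.

Run:
```python
from h import *
d=np.load('pics/top.npz');P=pts(d);I=d['frame'].astype(int)
sub=P[160:285,260:450];I=I[160:285,260:450]
Z=sub[...,2]
def clr(Z):
    o=np.zeros(Z.shape+(3,),np.uint8)
    n=np.clip(Z/0.13*255,0,255).astype(np.uint8)
    o=cv2.applyColorMap(n,cv2.COLORMAP_JET);o[Z<0.006]=0;return o
cv2.imwrite('pics/c3.png',cv2.resize(clr(Z),None,fx=4.2,fy=4.2,interpolation=cv2.INTER_NEAREST))
w=lambda m:sub[m]
def px(x,y): return sub[int(round(y/4.2)),int(round(x/4.2))].round(3)
# carton rect
m=(abs(Z-.045)<.006)&(np.hypot(sub[...,0]-.525,sub[...,1]+.07)<.06)
q=w(m)[:,:2];print('carton',cv2.minAreaRect((q*1000).astype(np.float32)),m.sum())
m=(Z>.075)&(Z<.095)&(np.hypot(sub[...,0]-.54,sub[...,1]-.06)<.22)
q=w(m)[:,:2];print('fence',cv2.minAreaRect((q*1000).astype(np.float32)),m.sum())
m=(Z>.10)&(sub[...,1]>-.2);print('caps',w(m).round(3)[::3].tolist())
for n,c in dict(hole1=(146,83),hole2=(337,397),fA=(75,80),fB=(292,450),farR=(145,57),nearR=(362,410),knobL=(352,97),knobR=(402,107),ptr=(297,182),postcap=(355,125)).items(): print(n,px(*c))
```

```text
carton ((527.2252197265625, -68.7010269165039), (61.33477020263672, 85.4192123413086), 23.434768676757812) 388
fence ((558.6121826171875, 119.21524047851562), (274.91766357421875, 309.6741943359375), 70.69096374511719) 426
caps [[0.319, 0.09, 1.536], [0.319, 0.09, 1.536], [0.319, 0.09, 1.536], [0.319, 0.09, 1.536], [0.319, 0.09, 1.536], [0.319, 0.09, 1.536], [0.319, 0.09, 1.536], [0.319, 0.09, 1.536], [0.663, -0.013, 0.102], [0.659, -0.006, 0.104], [0.656, -0.003, 0.1], [0.656, -0.02, 0.101], [0.319, 0.09, 1.536], [0.626, 0.033, 0.129], [0.623, 0.036, 0.126], [0.622, 0.026, 0.131], [0.62, 0.036, 0.125], [0.619, 0.026, 0.128], [0.616, 0.033, 0.126], [0.616, 0.023, 0.127], [0.618, 0.032, 0.102], [0.612, 0.023, 0.128], [0.319, 0.09, 1.536], [0.608, 0.02, 0.131], [0.607, 0.023, 0.122], [0.605, 0.013, 0.129], [0.603, 0.023, 0.123], [0.601, 0.013, 0.133], [0.598, 0.017, 0.129], [0.319, 0.09, 1.536], [0.319, 0.09, 1.536], [0.319, 0.09, 1.536], [0.319, 0.09, 1.536], [0.319, 0.09, 1.536], [0.319, 0.09, 1.536], [0.319, 0.09, 1.536], [0.319, 0.09, 1.536], [0.503, 0.18, 0.13], [0.499, 0.183, 0.129], [0.319, 0.09, 1.536], [0.497, 0.184, 0.124], [0.496, 0.173, 0.129], [0.493, 0.177, 0.127], [0.319, 0.09, 1.536], [0.49, 0.177, 0.125], [0.489, 0.167, 0.128], [0.486, 0.173, 0.131], [0.487, 0.164, 0.124], [0.483, 0.17, 0.127], [0.483, 0.16, 0.129], [0.48, 0.17, 0.128], [0.479, 0.16, 0.128], [0.476, 0.164, 0.128], [0.319, 0.09, 1.536], [0.319, 0.09, 1.536], [0.319, 0.09, 1.536], [0.319, 0.09, 1.536], [0.319, 0.09, 1.536], [0.319, 0.09, 1.536], [0.319, 0.09, 1.536], [0.319, 0.09, 1.536], [0.319, 0.09, 1.536], [0.319, 0.09, 1.536], [0.319, 0.09, 1.536], [0.319, 0.09, 1.536]]
hole1 [0.685 0.161 0.034]
hole2 [0.415 0.005 0.042]
fA [0.676 0.217 0.087]
fB [0.372 0.042 0.085]
farR [0.705 0.161 0.04 ]
nearR [ 0.405 -0.016  0.028]
knobL [ 0.655 -0.009  0.105]
knobR [ 0.651 -0.052  0.089]
ptr [0.6   0.033 0.033]
postcap [ 0.64  -0.015  0.063]
```

View pics/c3.png

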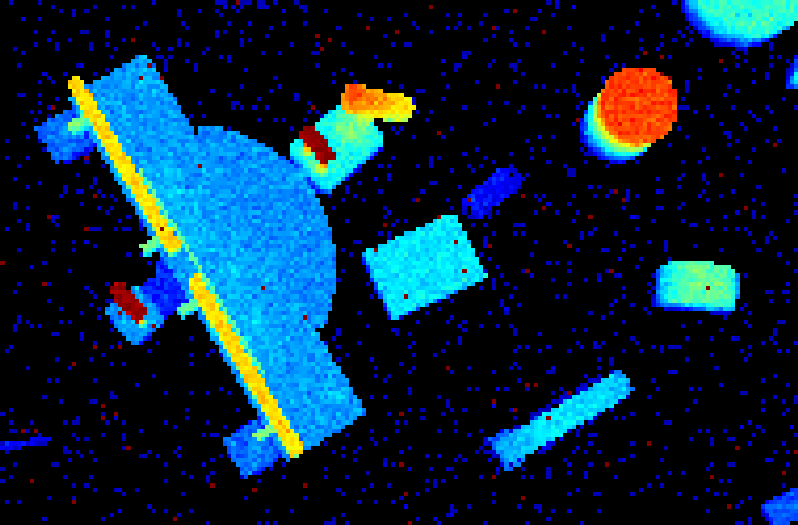

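The depth map shows the fence, both post caps (front about 0.612,0.024; tail 0.489,0.172) and the T-bar (crop 350,95 to 412,107). I'll refine these fits and move the carton to a clear patch near (0.78,-0.14).

```bash
cat >> h.py <<'E'
def down(a): 
    y=np.array([np.cos(a),np.sin(a),0]);z=np.array([0,0,-1.]);return R.from_matrix(np.stack([np.cross(y,z),y,z],1)).as_quat()
def st(m=''):
    o=ctrl.observe();print(m,'t',round(o['t'],2),'p',np.round(o['eef_pos'],3),'F',np.round(o['force'],1),'M',np.round(o['wrist_torque'],2),'op',round(o['opening'],2),'g',np.round(o['grip_force'],1));return o
E
python3 - <<'E'
from h import *
d=np.load('pics/top.npz');P=pts(d)[160:285,260:450];Z=P[...,2]
near=lambda x,y,r:np.hypot(P[...,0]-x,P[...,1]-y)<r
f=P[(Z>.115)&near(.612,.024,.035)].mean(0);t=P[(Z>.115)&near(.489,.172,.035)].mean(0)
L=np.zeros(Z.shape,bool)
v=np.array([.304,.175])/np.hypot(.304,.175);w=np.array([-v[1],v[0]])
s=(P[...,:2]-[.524,.1295])@w;L=(Z>.078)&(Z<.092)&(abs(s)<.015)
q=P[L][:,:2];vx,vy,x0,y0=cv2.fitLine(q.astype(np.float32),cv2.DIST_HUBER,0,.001,.001).ravel()
al=(q-[x0,y0])@[vx,vy];print('fence',np.degrees(np.arctan2(vy,vx)),(x0,y0),'mid along',np.array([x0,y0])+np.array([vx,vy])*(al.min()+al.max())/2,al.max()-al.min())
print('caps',f,t,'arm dir',np.degrees(np.arctan2(*(f-t)[1::-1])),np.linalg.norm((f-t)[:2]),'pivot',(t+62/196*(f-t))[:2])
K=P[(Z>.07)&(Z<.115)&near(.654,-.030,.05)&~near(f[0],f[1],.03)]
np.save('pics/K.npy',K);print('knob',len(K),K.mean(0))
q0=ctrl.observe()
ctrl.move_linear([.283,.613,.42],v=.4)
a=np.radians(23.4);best=None
for s in(0,np.pi):
    j=ctrl.inverse_kinematics([.527,-.069,.15],down(a+s));print(s,np.round(j,2) if j is not None else None)
    if j is not None and (best is None or abs(j[6])<abs(best[0])): best=(j[6],a+s)
a=best[1];Q=down(a)
ctrl.reach([.527,-.069,.38],Q);ctrl.move_linear([.527,-.069,.10],v=.3)
ctrl.move_linear([.527,-.069,.012],v=.12);st('pre')
ctrl.set_gripper(0,25);st('grip')
ctrl.move_linear([.527,-.069,.16],v=.3);ctrl.move_linear([.78,-.14,.16],v=.3);ctrl.move_linear([.78,-.14,.013],v=.15);st('down')
ctrl.set_gripper(1.0);ctrl.move_linear([.78,-.14,.2],v=.3);st()
shot('top','top1.png');d=shot('side','side1.png')
E
```

```text
fence 30.493252 (np.float32(0.52355945), np.float32(0.1305568)) mid along [0.52495284 0.13137736] 0.3573744136252943
caps [0.61289124 0.02307527 0.12819963] [0.48867826 0.17371904 0.12770615] arm dir -50.49279131151129 0.19524960457839766 pivot [0.52797012 0.12606642]
knob 119 [ 0.65413163 -0.02720778  0.08970569]
0 [-0.6   0.44  0.79  2.01 -0.41  0.85  0.82]
3.141592653589793 [-0.86  0.72  1.28  2.03 -0.82  1.04 -1.92]
pre t 5.26 p [ 0.528 -0.069  0.013] F [0.3 0.1 0.1] M [-0.03 -0.02  0.01] op 1.0 g 0.0
grip t 5.62 p [ 0.528 -0.069  0.013] F [-0.6 -0.   6.6] M [0.13 0.21 0.06] op 0.7 g 28.0
down t 8.42 p [ 0.78  -0.14   0.013] F [-0.4  0.2 -1.1] M [ 0.04 -0.02  0.05] op 0.7 g 27.8
 t 9.57 p [ 0.78 -0.14  0.2 ] F [-0.4  0.1 -0.6] M [ 0.02 -0.01  0.01] op 1.0 g 0.0
```

Fence and cap fits agree on the pivot at (0.528,0.126), with the arm now at about -0.157 rad. Next I need the bar angle and a path check.

```bash
cat >> h.py <<'E'
PV=np.array([.528,.1262,0])
TH0=np.radians(-50.5)
def knob(th):
    u=np.array([np.cos(th),np.sin(th),0]);n=np.sin(np.radians(35))*u+np.cos(np.radians(35))*np.array([0,0,1])
    t=np.array([-u[1],u[0],0]);C=PV+.201*u+[0,0,.081]
    return C,n,t,np.cross(n,t)   # t,b=n x t,n right-handed; angle phi ccw about n from t
def kpose(th,phi,off=-.015,flip=0):
    C,n,t,b=knob(th);x=np.cos(phi)*t+np.sin(phi)*b;z=-n   # x along bar
    if flip:x=-x
    return C+off*n,R.from_matrix(np.stack([x,np.cross(z,x),z],1)).as_quat()
E
python3 - <<'E'
from h import *
K=np.load('pics/K.npy');C,n,t,b=knob(TH0)
d=K-C;L=np.stack([d@t,d@b,d@n],1)*1000
print(np.percentile(L,[5,50,95],0).round(0).tolist())
m=(L[:,2]>2)&(L[:,2]<22);q=L[m][:,:2].astype(np.float32)
print(m.sum(),cv2.minAreaRect(q),np.median(L[m],0));vx,vy,x0,y0=cv2.fitLine(q,cv2.DIST_HUBER,0,.01,.01).ravel();phi=np.arctan2(vy,vx);print('phi',phi,x0,y0)
for f in(0,1):
  for th,ph in((TH0,phi),(TH0,phi+1.5),(TH0+np.radians(-39),phi+1.5),(TH0+np.radians(-39),phi)):
    j=ctrl.inverse_kinematics(*kpose(th,ph,flip=f));j2=ctrl.inverse_kinematics(*kpose(th,ph,.08,flip=f))
    print(f,None if j is None else np.round(j,2),j2 is not None)
im=cv2.imread('pics/top1.png')[120:285,260:450];cv2.imwrite('pics/c4.png',cv2.resize(im,None,fx=3.5,fy=3.5,interpolation=cv2.INTER_CUBIC))
E
```

```text
[[-20.0, -15.0, -11.0], [-0.0, 7.0, 9.0], [20.0, 27.0, 15.0]]
85 ((-0.497650146484375, 3.4766921997070312), (60.70640182495117, 19.718502044677734), 44.9275016784668) [ 0.46458734  5.93147788 11.15962442]
phi 0.826735 -0.9357358 6.36798
0 [-0.17  0.95  0.53  1.4  -0.75  1.51  0.52] True
0 [ 0.03  0.89  0.17  1.38 -0.52  1.41  1.84] True
0 [ 0.15  0.64  0.25  1.93 -0.85  1.05  1.75] True
0 [-0.09  0.72  0.59  1.94 -1.02  1.2   0.4 ] True
1 [ 0.72  1.21 -1.2   1.32  0.52  1.5   2.72] True
1 [-0.35  1.1   0.91  1.41 -1.    1.69 -0.95] True
1 [-0.33  0.92  0.99  1.96 -1.23  1.47 -1.07] True
1 [ 1.04  0.87 -0.99  1.86  0.14  0.86  2.52] True
```

View pics/c4.png

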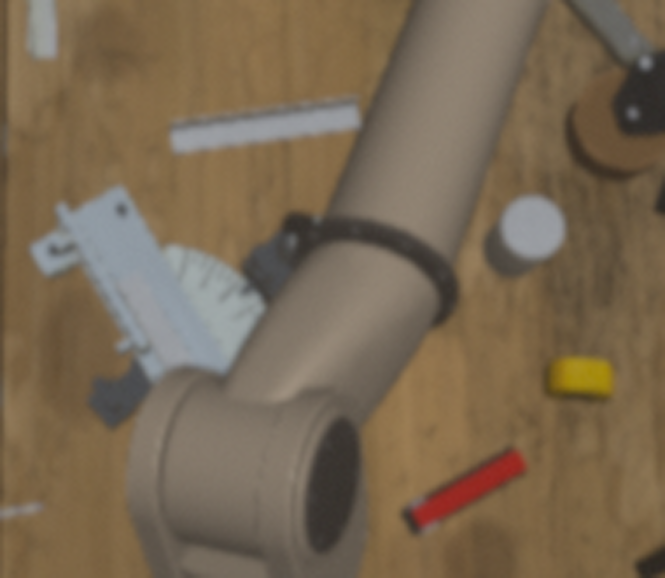

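```bash
cat >> h.py <<'E'
PHI=.80
_C,_n,_t,_b=knob(TH0);DB=.002
def kp(th,phi,off=-.015):
    p,q=kpose(th,phi,off);return p+DB*knob(th)[3],q
def kf(th):
    o=ctrl.observe();C,n,t,b=knob(th);F=np.array(o['force']);M=np.array(o['wrist_torque'])
    return [round(float(x),2) for x in(F@t,F@b,F@n,M@n)]
E
python3 - <<'E'
from h import *
ctrl.set_gripper(.5)
p,q=kp(TH0,PHI,.12);ctrl.reach(p,q);st('above')
p,q=kp(TH0,PHI);ctrl.move_linear(p,v=.12);st('at');print(kf(TH0))
ctrl.set_gripper(0,20);o=st('grip');print('t,b,n,Mn',kf(TH0),'q',np.round(o['joint_pos'],2))
shot('side','side2.png');im=cv2.imread('pics/side2.png')[120:260,230:400];cv2.imwrite('pics/c5.png',cv2.resize(im,None,fx=4.2,fy=4.2,interpolation=cv2.INTER_CUBIC))
E
```

```text
above t 10.74 p [ 0.699 -0.081  0.18 ] F [0.4 0.6 0.6] M [-0.46 -0.4  -0.03] op 0.5 g 0.0
at t 12.02 p [ 0.65  -0.022  0.071] F [-0.9 -1.3 -0.4] M [-0.45 -0.42 -0.04] op 0.5 g 0.0
[-1.5, -0.62, -0.06, -0.01]
grip t 12.34 p [ 0.65  -0.022  0.07 ] F [ 1.5 -1.7  1.2] M [-0.55 -0.55  0.08] op 0.22 g 20.2
t,b,n,Mn [0.09, -1.19, 2.34, 0.1] q [-0.18  0.95  0.55  1.4  -0.76  1.52  0.5 ]
```

View pics/c5.png

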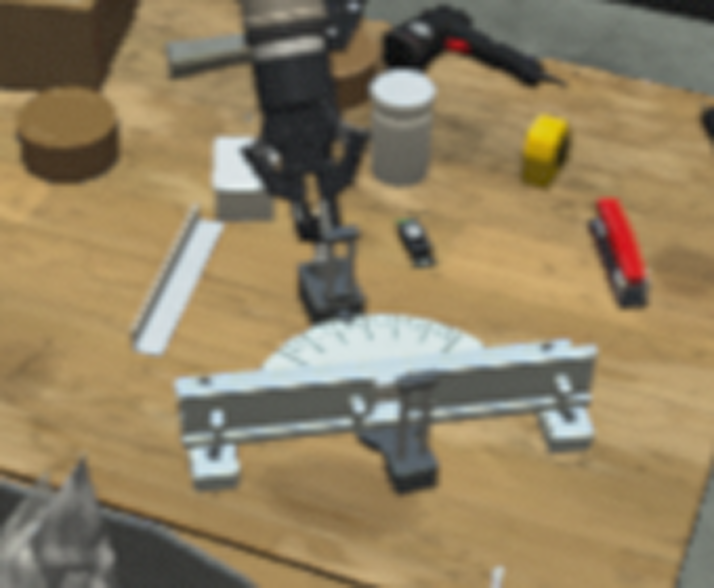

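The picture shows the fingers holding the knob behind the front cap (crop ~320,215) with the carton upright at (240,180). The opening of 0.22 matches the 18 mm bar, so I'll loosen now.

Run:
```python
from h import *
ctrl.set_gripper(0,50)
for k in range(1,7):
    ctrl.reach(*kp(TH0,PHI+.25*k));print(k,kf(TH0))
st('loose')
d=shot('side','side3.png')
```

```text
1 [-0.32, 0.38, 7.61, 0.1]
2 [0.36, 0.93, 7.57, 0.19]
3 [0.15, 0.38, 7.5, 0.16]
4 [0.59, 0.35, 6.97, 0.17]
5 [0.52, 0.48, 7.17, 0.1]
6 [0.17, 0.82, 7.9, 0.16]
loose t 14.56 p [ 0.65  -0.021  0.071] F [ 2.6 -2.9  6.9] M [-0.24 -0.08  0.26] op 0.2 g 49.5
```

Run:
```python
from h import *
N=10
for k in range(1,N+1):
    th=TH0+np.radians(-39*k/N);ctrl.reach(*kp(th,PHI+1.5));print(k,kf(th))
ctrl.dwell(.4);print(kf(th));st('swung')
for n in('top','side'):
    d=shot(n,n+'4.png')
    P=pts(d);Z=P[...,2];u=np.array([np.cos(th),np.sin(th),0])
    for s,nm in((.134,'front'),(-.062,'tail')):
        c=PV+s*u;m=(Z>.115)&(Z<.14)&(np.hypot(P[...,0]-c[0],P[...,1]-c[1])<.04);q=P[m]
        print(n,nm,c.round(3),m.sum(),q.mean(0).round(4) if m.sum() else '',(np.median((q-PV)@[-u[1],u[0],0]).round(4) if m.sum() else ''))
im=cv2.imread('pics/side4.png')[150:250,250:400];cv2.imwrite('pics/c6.png',cv2.resize(im,None,fx=5,fy=5,interpolation=cv2.INTER_CUBIC))
```

```text
1 [-0.2, 1.68, 7.33, 0.13]
2 [0.08, 1.3, 8.04, 0.11]
3 [0.2, 2.27, 6.98, 0.11]
4 [0.62, 1.85, 7.66, 0.11]
5 [0.88, 2.67, 8.18, 0.12]
6 [0.68, 2.15, 6.36, 0.1]
7 [1.23, 0.97, 7.1, 0.12]
8 [0.68, 2.1, 7.61, 0.13]
9 [1.01, 2.35, 8.39, 0.12]
10 [-0.22, 2.35, 8.4, 0.17]
[-0.77, 2.24, 10.49, 0.08]
swung t 17.51 p [ 0.53  -0.065  0.071] F [-0.7 -4.2  9.9] M [-0.24  0.07  0.15] op 0.2 g 52.1
top front [ 0.529 -0.008  0.   ] 40 [ 0.5292 -0.0069  0.128 ] 0.0003
top tail [0.527 0.188 0.   ] 40 [0.5278 0.1882 0.1286] 0.0003
side front [ 0.529 -0.008  0.   ] 36 [ 0.5267 -0.0032  0.1257] -0.002
side tail [0.527 0.188 0.   ] 44 [0.5235 0.1928 0.1262] -0.0049
```

View pics/c6.png

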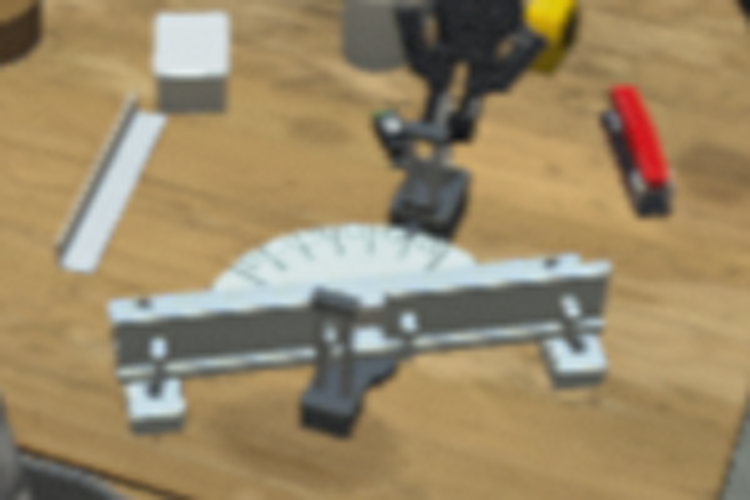

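The pointer sits on the near-side long line (crop ~412,235), and the caps give an arm direction of -89.6° against a target of -89.5°. Tightening next.

Run:
```python
from h import *
th=TH0+np.radians(-39)
for a in(1.25,1.0,.75,.5,.25,.12,.04,-.03,-.08,-.13):
    ctrl.reach(*kp(th,PHI+a));f=kf(th);print(a,f)
    if abs(f[3]-.1)>.7: break
st('tight');ctrl.set_gripper(.5);print(kf(th))
p,q=kp(th,PHI,.12);ctrl.move_linear(kp(th,PHI+a,.12)[0],v=.15);st('off')
d=shot('top','top5.png');P=pts(d);Z=P[...,2];u=np.array([np.cos(th),np.sin(th),0])
c=[]
for s in(.134,-.062):
    g=PV+s*u;m=(Z>.115)&(Z<.14)&(np.hypot(P[...,0]-g[0],P[...,1]-g[1])<.04);c.append(P[m].mean(0))
print(c,np.degrees(np.arctan2(*(c[0]-c[1])[1::-1])))
```

```text
1.25 [-1.93, 2.13, 11.41, -0.05]
1.0 [0.11, 1.49, 10.54, -0.11]
0.75 [-1.88, 2.73, 10.59, -0.07]
0.5 [-0.1, 2.52, 10.76, -0.06]
0.25 [-0.18, 2.74, 11.32, -0.11]
0.12 [0.03, 1.24, 10.4, -0.15]
0.04 [-0.58, 2.28, 11.32, 0.17]
-0.03 [-1.98, 1.45, 12.7, 1.43]
tight t 20.02 p [ 0.529 -0.065  0.071] F [-1.9 -6.1 11.2] M [-0.21 -0.45  1.44] op 0.2 g 72.7
[-0.2, -0.57, -0.01, 0.02]
off t 21.44 p [ 0.53  -0.141  0.18 ] F [-0.1 -0.2 -0.3] M [-0.65  0.   -0.02] op 0.5 g 0.0
[array([ 0.52915718, -0.00692572,  0.12824502]), array([0.52781758, 0.18827376, 0.12824657])] -89.60680094468812
```

The stop was felt at full tightness (torque jumped to 1.4 N m), and the arm stayed put. I'll back off and do a last check.

Run:
```python
from h import *
o=ctrl.observe();p=np.array(o['eef_pos']);ctrl.move_linear(p+[0,-.03,.15],v=.2)
ctrl.movej([1.2]+list(ctrl.observe()['joint_pos'][1:])) if False else None
d=shot('top','top6.png');P=pts(d);Z=P[...,2]
m=(abs(Z-.045)<.01)&(np.hypot(P[...,0]-.78,P[...,1]+.14)<.07);print(m.sum(),P[m].mean(0) if m.any() else '',cv2.minAreaRect((P[m][:,:2]*1000).astype(np.float32)) if m.any() else '')
im=cv2.resize(d['frame'][110:290,250:480],None,fx=3.3,fy=3.3,interpolation=cv2.INTER_CUBIC);cv2.imwrite('pics/c7.png',im);st()
```

```text
400 [ 0.7791345  -0.13902198  0.04562002] ((780.1655883789062, -139.3448486328125), (62.254085540771484, 85.75877380371094), 23.955602645874023)
 t 22.45 p [ 0.53  -0.17   0.328] F [ 1.  -1.  -0.1] M [-0.56 -0.01 -0.  ] op 0.5 g 0.0
```

View pics/c7.png

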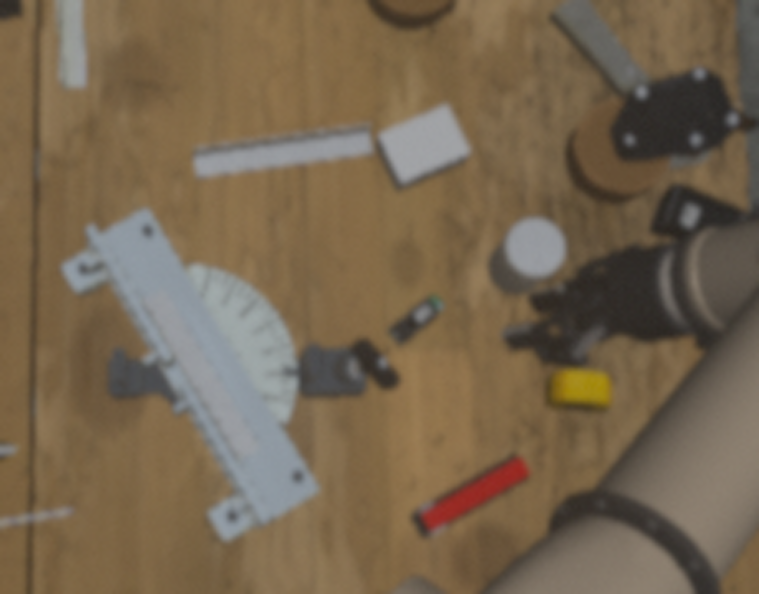

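The picture shows the arm on the 30° line (pointer at 290,370), the carton upright at (425,145), and everything else where it was. Handing in.

```bash
python3 -c "
from h import *
print(ctrl.close_job())"
```

```text
the job is handed in; nothing more can be done
None
```

The job is handed in, with no verdict returned: the carton that was in the way stands upright near (0.78, -0.14), the arm measured within about 0.1° of the near-side 30° mark, and the knob was turned back until it hit its tight stop.

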